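# Free the seized lock pin and tilt the modelling board

### The job

The hinged modelling board is locked flat by a steel T-handled pin that has seized in its bore with dried slip. Work the pin loose by twisting it back and forth, about 20 degrees each way, while pulling it gently upward until it comes out, put it in the shallow metal tray without dropping it, and raise the board to 40 degrees so that it stays there by itself. Leave the pot, jar, figure and spatula where they are.

Things in the scene. Friction and masses are not known exactly. Their poses are not given: they have to be found in the camera images.
- stand: tilting modelling stand, fixed to the bench: a dark wooden base block 200 (x) x 260 (y) x 40 mm high with a plywood board of the same outline on top. Origin: centre of its underside on the bench; x points from the hinge edge (towards the robot) to the free edge, y to the left, z up.
- board (a joint): angle of the board on its stiff hinge, rad: 0 flat, grows as the far free edge rises (40 degrees = 0.698), stop at 1.25. The hinge axis runs along the stand's y at x = -100, z = 40.5 mm in its frame. Friction holds any angle; raising takes about 11 N at the handle. Board 14 mm thick, top 54.5 mm above the bench when flat; a plaque and ledge up to 15 mm high lie on the half next to the hinge.
- board_handle (a point): centre of the round grip bar of the handle on the board: steel, 12 mm thick, 90 mm long between its two posts along the board's y, its centre line 38 mm above the board's top and 185 mm from the hinge, 40 mm to the right of the middle. With the board flat it is at 85, -40, 92.5 mm in the stand's frame. Its axes turn with the board.
- pin: steel lock pin, about 0.15 kg, 89.5 mm tall, at first upright at 55, 85 mm in the stand's frame (far left corner), through the board into the base. Origin: centre of its foot (at first 8.5 mm above the bench), z up to the handle. Shank 16 mm thick, 46 mm long; above it a collar 28 mm across, 6 mm high, at first resting on the board; then a 16 mm stem and the crossbar.
- pin_head (a point): centre of the pin's crossbar, on the pin's axis 82.5 mm above its foot: a flat bar 10 mm thick (along the pin's x), 60 mm long (along the pin's y) and 14 mm high. At first it lies along the stand's y to within 3 degrees.
- bore_mouth (a point): centre of the 21 mm hole at the flat board's top, fixed to the stand. Crust low in the bore grips the pin: a straight pull of 20 N does not shift it, however often it was turned before; while it turns, a pull of 10 to 20 N draws it up some 2 mm per 45 degree swing. It sticks again when the turning stops. Free of the crust after 22 mm of lift, out of the board after 46 mm.
- tray: shallow open aluminium tray, fixed, 220 (x) x 200 (y) x 30 mm outside, walls 4 mm and floor about 4 mm thick; left or right of the stand. Origin: centre of its underside.
- pot: bystander: terracotta bowl, 90 mm across, 85 mm high; origin at the centre of its foot.
- jar: bystander: closed jar, 68 mm across, 85 mm high; origin at the centre of its underside.
- figure: bystander: small pale fired figure, 60 mm across, 100 mm high; origin at the centre of its underside.
- spatula: bystander: modelling spatula with wooden handle, 200 mm long, lying on the bench.

How it is judged:
By the outcome, as a careful person would: the job done as asked, in the order asked, and still so for the second after the job is handed in, with the robot touching nothing.
It also fails if it takes over 72 s, if anything falls off the work surface, if the arm or the gripper's body presses on something with over 40 N, if the wrist force passes 120 N, or if a joint passes its speed limit or range.

### The arm

A 6-joint arm with a two-finger parallel gripper is mounted at the origin on the work surface. World frame = base frame: x ahead of the robot, y to its left, z up, the work surface at z = 0. Lengths are in m, angles in rad, forces in N, time in s.
With the tool pointing down it reaches from about 0.225 to 0.725 m from the base axis. Payload 3.1 kg.
Tool frame: the origin (TCP) lies midway between the tips of the shut fingers; the grasp point (between the pads) lies 19 mm behind it; z points along the fingers, y is the line along which they close (so a half turn about z gives the same grasp; the last joint's range is limited). The gripper opens to 85 mm and grips with 20 to 120 N. Pads are 22 mm wide; open, the fingers measure 114 mm over their backs; the gripper's body (76 mm by 85 mm) begins 54 mm behind the grasp point. The pads swing forward as they close: fully open they stand 13 mm farther back than shut.
Start: joints at [-1.403, 0.048, 0.099, 1.622, 0, 1.443], TCP at [0.153, -0.502, 0.231] pointing down, gripper open.
Joint ranges: [-2.91, 2.91], [-0.99, 1.94], [-1.21, 1.42], [-2.12, 2.29], [-1.49, 1.47], [-3.14, 3.14]. Speed limits (rad/s): [2.79, 2.79, 3.14, 3.14, 3.14, 3.14].

### API

Orientations are given as [roll, pitch, yaw] about the fixed x, y, z axes, in that order (R = Rz(yaw) Ry(pitch) Rx(roll)).
In Python, from bench import * gives the robot as it stands. The module is installed in compiled form; this text tells all that it offers.
- The arm moves only by the tool carry_out, never from a script. Its arguments are lists of equal length, an entry for each row: "xyz": the shift along the tool's x, y, z in cm, a list of three; "angular": the turn, a rotation vector about the tool's x, y, z in rad, a list of three; "claw": the finger opening in cm, from 0 to 8.54. A call has 1 to 12 rows; each row is the pose to reach, as a shift and turn from the pose commanded when the call began, along the tool's axes at that moment; what a row does not reach only later rows make up. A row lasts 1/12 s, in which the tool goes at most 41.7 mm and 7.16 degrees, less where a joint would pass 70% of its speed; a pose out of reach is approached as far as the arm can. A call with a gripper value outside its range is refused whole. The fingers move at their own pace and stop on an object; "force" is the grip in N (left out, the last holds). Time passes only in rows, so rows that repeat a pose let the fingers close. It gives the time, the measured TCP pose, the force, the opening and the grip force at its end, in the units of the state.
- get_state(): the state, without advancing time (a new reading comes with each control period).
- grab_frame(name): name is "side" or "top"; returns (picture, depth): 480x640x3 uint8, blue, green, red; 480x640 float32, m along the optical axis (not along the pixel's ray), 0 where there is no reading.
- calibration(name): a dict with "K" (3x3 intrinsics, pixels), "dist_coeffs" ([k1, k2, p1, p2, k3] as OpenCV has them; the pictures are not rectified), "R" (3x3) and "t" (3): a world point X has camera coordinates R X + t. Camera axes: x right, y down, z forward; pixel columns grow to the right and rows downward; lengths in m; the calibration is good to about 2 mm. A picture is of the moment at which its call begins. calibration takes no time and is no camera call.
- close_job(): hands the job in; it is judged then, once.
The state is a dict: "clock": time; "qpos": joint angles; "dq": joint speeds; "joint_efforts": joint torques, N m; "position": TCP position; "tool_rot": TCP orientation; "ft_force": force on the tool from outside, world axes, zero at the start; "moment": the same for the moment, N m; "width": finger opening in m; "finger_force": force on a finger pad.
Only numpy, scipy, OpenCV 4.12 (cv2) and the standard library are available. Lean on these libraries where they do the work, as an engineer would, in place of code of your own. Each camera call takes 0.05 s, during which the arm holds its last target. There are 200 camera calls.

## Working session

There is one attempt and no reset: what is moved stays moved. The work goes in short steps, Python scripts to look and compute and a tool call to move; the robot and the scene stay as the last step left them, time stands still between calls to the robot, and variables do not carry over. Pictures are saved under pics/ and viewed, at most 10 in all, crops included, and the job is handed in when it is done.

Besides the shell and the picture viewer there is one more tool, called after "Request:" as name(argument=value, ...), one argument or row to a line, values as JSON. carry_out: Moves the arm, as the interface text tells. Its arguments: {"type":"object","properties":{"xyz":{"type":"array"},"angular":{"type":"array"},"claw":{"type":"array"},"force":{"type":"number"}},"required":["xyz","angular","claw"]}

```bash
mkdir -p pics; cat > h.py <<'E'
from bench import *
import numpy as np, cv2
from scipy.spatial.transform import Rotation as R
def cloud(name, d):
    c=calibration(name); h,w=d.shape
    u,v=np.meshgrid(np.arange(w),np.arange(h))
    p=cv2.undistortPoints(np.stack([u,v],-1).reshape(-1,1,2).astype(np.float64),c["K"],np.array(c["dist_coeffs"])).reshape(h,w,2)
    X=np.dstack([p*d[...,None],d])
    return (X-np.array(c["t"]).ravel())@np.array(c["R"])
E
python3 - <<'E'
from h import *
s=get_state(); print(s)
for n in("top","side"):
    im,d=grab_frame(n); cv2.imwrite(f"pics/{n}0.png",im); np.save(f"{n}0.npy",cloud(n,d))
    c=calibration(n); print(n,-np.array(c["R"]).T@np.array(c["t"]).ravel())
E
```

```text
{'clock': 0.0, 'qpos': array([-1.40281501e+00,  4.87318864e-02,  9.75544831e-02,  1.62198113e+00,
        7.62718876e-07,  1.44299735e+00]), 'dq': array([2.41051415e-05, 1.73181107e-04, 2.08102705e-03, 2.33092188e-04,
       7.11449315e-04, 4.59363175e-04]), 'joint_efforts': array([ 1.20652885e-04, -3.38780737e+01,  3.20015824e+01,  2.01347790e-02,
       -1.72489117e-04, -1.21652171e-06]), 'position': array([ 0.15291483, -0.50159096,  0.23010523]), 'tool_rot': array([-3.13924981e+00, -3.01822516e-04,  2.95779933e-01]), 'ft_force': array([-0.24221343, -0.56804072, -0.75900623]), 'moment': array([-0.01442881,  0.00557333,  0.0270515 ]), 'finger_force': 0.0, 'width': 0.08523375174070934}
top [ 0.34199436 -0.01769881  1.22238125]
side [0.10193517 0.77727193 0.70997765]
```

View pics/top0.png

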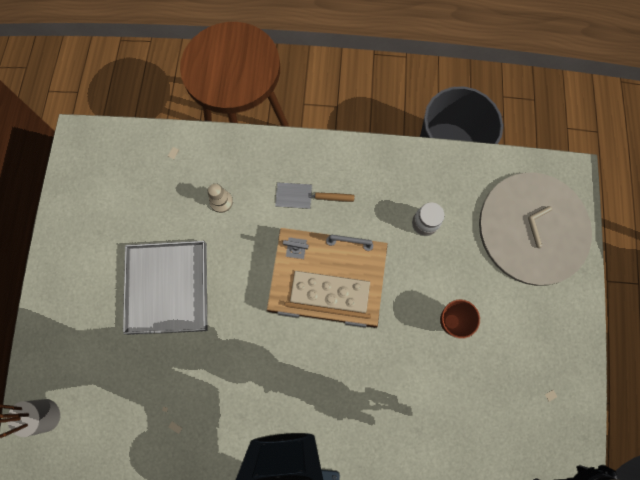

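View pics/side0.png

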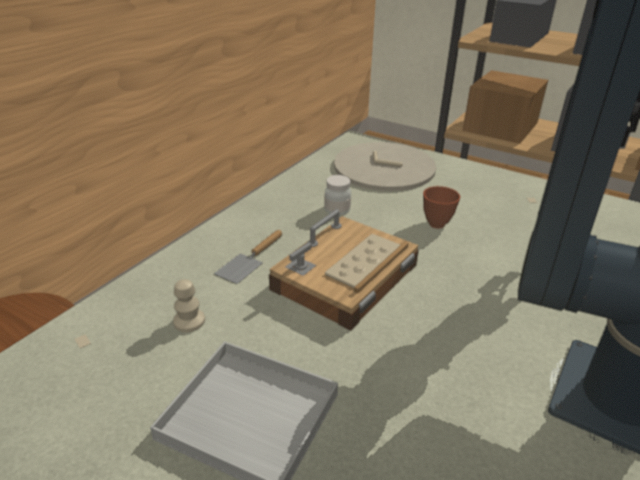

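The top picture shows the stand near (329,278), the pin head near (296,245), the handle bar (331,239) to (371,245), and the tray near (166,287). The figure is at (220,198), jar (429,219), pot (460,318) and spatula (275..354,195). The side view agrees.

```bash
python3 - <<'E'
from h import *
P=np.load("top0.npy")
def reg(u0,u1,v0,v1,z0,z1):
    q=P[v0:v1,u0:u1].reshape(-1,3); return q[(q[:,2]>z0)&(q[:,2]<z1)]
b=reg(255,400,222,335,.046,.075)
r=cv2.minAreaRect((b[:,:2]*1000).astype(np.float32)); print("board",r,np.median(b[:,2]),len(b)); print(cv2.boxPoints(r))
for n,a in dict(pin=(278,312,232,262,.08,.12),handle=(322,380,228,255,.08,.12),tray=(115,215,232,340,.022,.04),trayfloor=(130,200,248,325,-.01,.015),fig=(200,240,175,220,.03,.12),jar=(410,450,195,240,.06,.1),pot=(435,485,295,345,.06,.1)).items():
    q=reg(*a)
    if len(q)<5: print(n,len(q)); continue
    r=cv2.minAreaRect((q[:,:2]*1000).astype(np.float32)); print(n,len(q),np.round(q.mean(0),4),q[:,2].max(),r)
    if n in("pin","handle"):
        w,V=np.linalg.eigh(np.cov(q[:,:2].T)); print("dir",V[:,1],np.degrees(np.arctan2(V[1,1],V[0,1])))
E
```

```text
board ((542.1429443359375, -31.994476318359375), (261.1658630371094, 207.38157653808594), 86.18302154541016) 0.0554872120850821 8868
[[ 429.98932 -155.3851 ]
 [ 636.9109  -169.1904 ]
 [ 654.2966    91.39615]
 [ 447.375    105.20145]]
pin 136 [0.6036 0.0489 0.0954] 0.10233409396190837 ((603.5150146484375, 49.05305480957031), (58.02545928955078, 12.465456008911133), 83.24425506591797)
dir [0.11926902 0.99286197] 83.1500824544918
handle 229 [ 0.6255 -0.0772  0.0961] 0.10199217599271954 ((626.685546875, -77.45366668701172), (99.13874816894531, 12.814343452453613), 85.53206634521484)
dir [0.0644695  0.99791968] 86.30360640533051
tray 731 [0.491  0.3683 0.0286] 0.03710611041477056 ((489.80572509765625, 363.24981689453125), (221.5231475830078, 202.05531311035156), 7.8219685554504395)
trayfloor 5369 [0.4945 0.3688 0.0039] 0.014916933846132413 ((495.6474914550781, 371.3311767578125), (197.5680694580078, 181.10316467285156), 6.988551616668701)
fig 346 [0.7182 0.2497 0.0742] 0.10225087824586386 ((720.6184692382812, 252.69166564941406), (40.70240783691406, 46.29258728027344), 23.24561882019043)
jar 534 [ 0.7044 -0.2666  0.0819] 0.0910380347330833 ((706.1162719726562, -268.1869812011719), (58.290584564208984, 58.981502532958984), 41.1160774230957)
pot 442 [ 0.4671 -0.3517  0.0772] 0.0910508785959255 ((463.7148132324219, -342.5681457519531), (88.3254623413086, 87.93514251708984), 44.16110610961914)
```

Request:
carry_out(
  xyz=[
    [1.6,-1.1,0],
    [4.5,-3,0],
    [7.8,-5.2,0],
    [11.1,-7.4,0],
    [14.4,-9.6,0],
    [17.7,-11.8,0],
    [21,-14,0],
    [24.3,-16.2,0],
    [27.6,-18.4,0],
    [30.9,-20.6,0],
    [34.2,-22.8,0],
    [37.5,-25,0],
  ],
  angular=[
    [0,0,-0.05],
    [0,0,-0.15],
    [0,0,-0.25],
    [0,0,-0.35],
    [0,0,-0.45],
    [0,0,-0.55],
    [0,0,-0.65],
    [0,0,-0.75],
    [0,0,-0.85],
    [0,0,-0.95],
    [0,0,-1.05],
    [0,0,-1.156],
  ],
  claw=[8,7,6,5.5,5.5,5.5,5.5,5.5,5.5,5.5,5.5,5.5],
)

```text
clock: 1.1
position: [0.4395, -0.1518, 0.2309]
tool_rot: [-3.141, -0.0, 1.457]
ft_force: [0.9, -0.9, 0.1]
width: 0.0555
finger_force: 0.0
```

```bash
cat >> h.py <<'E'
def rel(xyz,yaw,roll=np.pi,tilt=0.):
    "shift (cm) and rotvec in the tool frame to reach the pose; tilt = rotation about world y-ish first"
    s=get_state(); A=R.from_euler('xyz',s["tool_rot"]); B=R.from_euler('xyz',[roll,tilt,yaw])
    print("t",round(s["clock"],2),"pos",np.round(s["position"],4),"rpy",np.round(s["tool_rot"],3),"F",np.round(s["ft_force"],1),"w",round(s["width"],4),"q",np.round(s["qpos"],2))
    print("shift cm",np.round(A.inv().apply(np.array(xyz)-s["position"])*100,2),"turn",np.round((A.inv()*B).as_rotvec(),3))
E
python3 -c "
from h import *
rel([.603,.049,.15],np.radians(83.2))"
```

```text
t 1.1 pos [ 0.4395 -0.1518  0.2309] rpy [-3.141 -0.     1.457] F [ 0.9 -0.9  0.1] w 0.0555 q [-0.48 -0.11 -0.05  1.63 -0.    1.21]
shift cm [21.81 13.96  8.09] turn [-0.    -0.     0.005]
```

Request:
carry_out(
  xyz=[
    [2,1.3,0],
    [5,3.2,1],
    [8,5.1,2],
    [11,7,3.5],
    [14,9,5],
    [17,10.9,6],
    [19.5,12.5,7],
    [21.2,13.6,7.5],
    [21.7,13.9,8],
    [21.8,14,8],
    [21.8,14,8],
    [21.8,14,8],
  ],
  angular=[
    [0,0,0.005],
    [0,0,0.005],
    [0,0,0.005],
    [0,0,0.005],
    [0,0,0.005],
    [0,0,0.005],
    [0,0,0.005],
    [0,0,0.005],
    [0,0,0.005],
    [0,0,0.005],
    [0,0,0.005],
    [0,0,0.005],
  ],
  claw=[5.5,5.5,5.5,5.5,5.5,5.5,5.5,5.5,5.5,5.5,5.5,5.5],
)

```text
clock: 2.1
position: [0.6033, 0.0451, 0.1517]
tool_rot: [-3.141, 0.001, 1.446]
ft_force: [-0.2, 0.0, 0.3]
width: 0.0551
finger_force: 0.0
```

```bash
python3 -c "
from h import *
rel([.603,.049,.071],np.radians(83.2))
a,_=grab_frame('top');b,_=grab_frame('side')
cv2.imwrite('pics/a1.png',np.hstack([cv2.resize(a[200:330,240:400],(400,325),interpolation=2),cv2.resize(b[200:330,240:400],(400,325),interpolation=2)]))"
```

```text
t 2.1 pos [0.6033 0.0451 0.1517] rpy [-3.141e+00  1.000e-03  1.446e+00] F [-0.2  0.   0.3] w 0.0551 q [-0.04  0.25  0.17  1.49 -0.    1.66]
shift cm [ 0.39 -0.08  8.07] turn [-0.     0.001 -0.006]
```

View pics/a1.png

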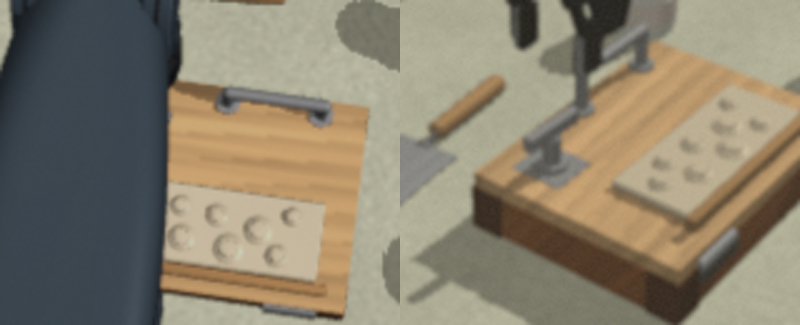

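The right crop shows the fingers at (525,30) and (590,30), straddling the crossbar at (552,130), so they line up. I'll go down and grip.

Request:
carry_out(
  xyz=[
    [0.2,0,1],
    [0.4,0,2.5],
    [0.4,0,4.5],
    [0.4,0,6],
    [0.4,0,7.2],
    [0.4,0,7.9],
    [0.4,0,8],
    [0.4,0,8],
    [0.4,0,8],
    [0.4,0,8],
    [0.4,0,8],
    [0.4,0,8],
  ],
  angular=[
    [0,0,0],
    [0,0,0],
    [0,0,0],
    [0,0,0],
    [0,0,0],
    [0,0,0],
    [0,0,0],
    [0,0,0],
    [0,0,0],
    [0,0,0],
    [0,0,0],
    [0,0,0],
  ],
  claw=[5.5,5.5,5.5,5.5,5.5,5.5,5.5,5,4,3,2,0.5],
  force=60,
)

```text
clock: 3.2
position: [0.6059, 0.05, 0.0729]
tool_rot: [3.138, -0.0, 1.447]
ft_force: [1.2, -0.9, 1.3]
width: 0.0129
finger_force: 58.6
```

Request:
carry_out(
  xyz=[
    [0,0,0],
    [0,0,0],
    [0,0,0],
    [0,0,0],
    [0,0,0],
    [0,0,0],
  ],
  angular=[
    [0,0,0],
    [0,0,0],
    [0,0,0],
    [0,0,0],
    [0,0,0],
    [0,0,0],
  ],
  claw=[0,0,0,0,0,0],
  force=80,
)

```text
clock: 3.7
position: [0.6059, 0.05, 0.073]
tool_rot: [3.138, -0.0, 1.447]
ft_force: [2.1, -0.6, 5.5]
width: 0.0119
finger_force: 78.3
```

Request:
carry_out(
  xyz=[
    [0,0,-0.05],
    [0,0,-0.1],
    [0,0,-0.15],
    [0,0,-0.2],
    [0,0,-0.2],
    [0,0,-0.2],
  ],
  angular=[
    [0,0,0],
    [0,0,0],
    [0,0,0.09],
    [0,0,0.18],
    [0,0,0.27],
    [0,0,0.35],
  ],
  claw=[0,0,0,0,0,0],
)

```text
clock: 4.2
position: [0.6052, 0.0493, 0.0731]
tool_rot: [3.139, 0.001, 1.093]
ft_force: [5.0, -1.6, 0.5]
width: 0.012
finger_force: 78.3
```

Request:
carry_out(
  xyz=[
    [0,0,-0.15],
    [0,0,-0.3],
    [0,0,-0.4],
    [0,0,-0.45],
    [0,0,-0.5],
    [0,0,-0.5],
  ],
  angular=[
    [0,0,-0.09],
    [0,0,-0.2],
    [0,0,-0.32],
    [0,0,-0.44],
    [0,0,-0.56],
    [0,0,-0.7],
  ],
  claw=[0,0,0,0,0,0],
)

```text
clock: 4.7
position: [0.6037, 0.0504, 0.0743]
tool_rot: [-3.139, -0.002, 1.787]
ft_force: [6.6, 0.3, -8.7]
width: 0.0122
finger_force: 78.5
```

```bash
python3 -c "
from h import *
rel([.606,.05,.071],1.447); print(get_state()['moment'])"
```

```text
t 4.7 pos [0.6037 0.0504 0.0743] rpy [-3.139e+00 -2.000e-03  1.787e+00] F [ 6.6  0.3 -8.7] w 0.0122 q [-0.03  0.28  0.05  1.34  0.    1.33]
shift cm [-0.09  0.22  0.33] turn [-0.003 -0.001  0.34 ]
[ 0.14522961 -1.67501052 -0.15339508]
```

Request:
carry_out(
  xyz=[
    [0,0.05,-0.1],
    [0,0.1,-0.2],
    [0,0.2,-0.25],
    [0,0.2,-0.3],
    [0,0.2,-0.35],
    [0,0.2,-0.4],
    [0,0.2,-0.43],
    [0,0.2,-0.46],
    [0,0.2,-0.5],
    [0,0.2,-0.53],
    [0,0.2,-0.56],
    [0,0.2,-0.6],
  ],
  angular=[
    [0,0,0.12],
    [0,0,0.24],
    [0,0,0.36],
    [0,0,0.48],
    [0,0,0.6],
    [0,0,0.7],
    [0,0,0.58],
    [0,0,0.46],
    [0,0,0.34],
    [0,0,0.22],
    [0,0,0.1],
    [0,0,0],
  ],
  claw=[0,0,0,0,0,0,0,0,0,0,0,0],
)

```text
clock: 5.7
position: [0.6035, 0.0505, 0.078]
tool_rot: [-3.134, -0.002, 1.787]
ft_force: [5.5, 0.3, -14.9]
width: 0.0121
finger_force: 78.3
```

Request:
carry_out(
  xyz=[
    [0,0.05,-0.04],
    [0,0.1,-0.08],
    [0,0.1,-0.11],
    [0,0.1,-0.14],
    [0,0.1,-0.17],
    [0,0.1,-0.2],
    [0,0.1,-0.24],
    [0,0.1,-0.28],
    [0,0.1,-0.31],
    [0,0.1,-0.34],
    [0,0.1,-0.37],
    [0,0.1,-0.4],
  ],
  angular=[
    [0,0,0.12],
    [0,0,0.24],
    [0,0,0.36],
    [0,0,0.48],
    [0,0,0.6],
    [0,0,0.7],
    [0,0,0.58],
    [0,0,0.46],
    [0,0,0.34],
    [0,0,0.22],
    [0,0,0.1],
    [0,0,0],
  ],
  claw=[0,0,0,0,0,0,0,0,0,0,0,0],
)

```text
clock: 6.7
position: [0.6036, 0.0506, 0.0815]
tool_rot: [-3.131, -0.002, 1.787]
ft_force: [4.4, 0.1, -14.2]
width: 0.0119
finger_force: 78.4
```

Request:
carry_out(
  xyz=[
    [0,0,-0.04],
    [0,0,-0.08],
    [0,0,-0.11],
    [0,0,-0.14],
    [0,0,-0.17],
    [0,0,-0.2],
    [0,0,-0.24],
    [0,0,-0.28],
    [0,0,-0.31],
    [0,0,-0.34],
    [0,0,-0.37],
    [0,0,-0.4],
  ],
  angular=[
    [0,0,0.12],
    [0,0,0.24],
    [0,0,0.36],
    [0,0,0.48],
    [0,0,0.6],
    [0,0,0.7],
    [0,0,0.58],
    [0,0,0.46],
    [0,0,0.34],
    [0,0,0.22],
    [0,0,0.1],
    [0,0,0],
  ],
  claw=[0,0,0,0,0,0,0,0,0,0,0,0],
)

```text
clock: 7.7
position: [0.6034, 0.0507, 0.0853]
tool_rot: [-3.131, -0.003, 1.787]
ft_force: [3.9, 0.1, -14.2]
width: 0.0122
finger_force: 78.3
```

```bash
python3 -c "
from h import *
rel([.606,.05,.071],1.447)
b,_=grab_frame('side')
cv2.imwrite('pics/a2.png',cv2.resize(b[200:320,230:380],(600,480),interpolation=2))"
```

```text
t 7.7 pos [0.6034 0.0507 0.0853] rpy [-3.131e+00 -3.000e-03  1.787e+00] F [  3.9   0.1 -14.2] w 0.0122 q [-0.03  0.28  0.08  1.37  0.    1.33]
shift cm [-0.12  0.25  1.43] turn [-0.011 -0.001  0.34 ]
```

View pics/a2.png

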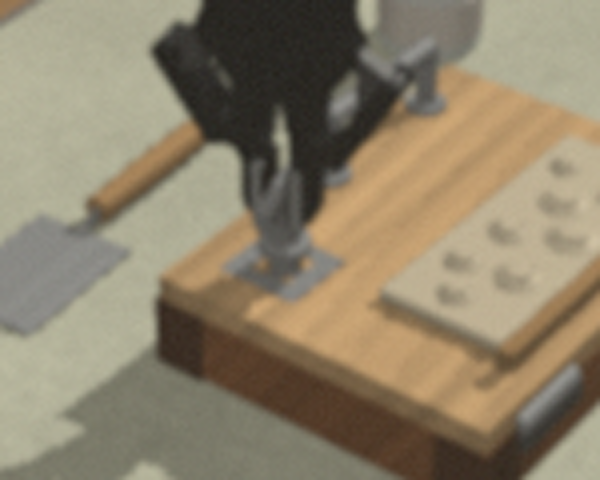

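The pin's collar at (283,245) is clear of the plate with the shank showing below it, so it is rising with the grip. I'll keep going.

Request:
carry_out(
  xyz=[
    [0,0,-0.04],
    [0,0,-0.08],
    [0,0,-0.11],
    [0,0,-0.14],
    [0,0,-0.17],
    [0,0,-0.2],
    [0,0,-0.24],
    [0,0,-0.28],
    [0,0,-0.31],
    [0,0,-0.34],
    [0,0,-0.37],
    [0,0,-0.4],
  ],
  angular=[
    [0,0,0.12],
    [0,0,0.24],
    [0,0,0.36],
    [0,0,0.48],
    [0,0,0.6],
    [0,0,0.7],
    [0,0,0.58],
    [0,0,0.46],
    [0,0,0.34],
    [0,0,0.22],
    [0,0,0.1],
    [0,0,0],
  ],
  claw=[0,0,0,0,0,0,0,0,0,0,0,0],
)

```text
clock: 8.75
position: [0.6034, 0.0507, 0.0899]
tool_rot: [-3.131, -0.003, 1.785]
ft_force: [3.6, -0.3, -15.4]
width: 0.0114
finger_force: 78.4
```

Request:
carry_out(
  xyz=[
    [0,0,-0.04],
    [0,0,-0.08],
    [0,0,-0.11],
    [0,0,-0.14],
    [0,0,-0.17],
    [0,0,-0.2],
    [0,0,-0.24],
    [0,0,-0.28],
    [0,0,-0.31],
    [0,0,-0.34],
    [0,0,-0.37],
    [0,0,-0.4],
  ],
  angular=[
    [0,0,0.12],
    [0,0,0.24],
    [0,0,0.36],
    [0,0,0.48],
    [0,0,0.6],
    [0,0,0.7],
    [0,0,0.58],
    [0,0,0.46],
    [0,0,0.34],
    [0,0,0.22],
    [0,0,0.1],
    [0,0,0],
  ],
  claw=[0,0,0,0,0,0,0,0,0,0,0,0],
)

```text
clock: 9.75
position: [0.6047, 0.0508, 0.0982]
tool_rot: [-3.135, -0.002, 1.785]
ft_force: [0.4, -0.8, -1.8]
width: 0.0116
finger_force: 79.9
```

Request:
carry_out(
  xyz=[
    [0,0,-0.04],
    [0,0,-0.08],
    [0,0,-0.11],
    [0,0,-0.14],
    [0,0,-0.17],
    [0,0,-0.2],
    [0,0,-0.24],
    [0,0,-0.28],
    [0,0,-0.31],
    [0,0,-0.34],
    [0,0,-0.37],
    [0,0,-0.4],
  ],
  angular=[
    [0,0,0.12],
    [0,0,0.24],
    [0,0,0.36],
    [0,0,0.48],
    [0,0,0.6],
    [0,0,0.7],
    [0,0,0.58],
    [0,0,0.46],
    [0,0,0.34],
    [0,0,0.22],
    [0,0,0.1],
    [0,0,0],
  ],
  claw=[0,0,0,0,0,0,0,0,0,0,0,0],
)

```text
clock: 10.75
position: [0.6049, 0.0509, 0.1027]
tool_rot: [-3.136, -0.001, 1.785]
ft_force: [0.7, -0.6, -1.9]
width: 0.012
finger_force: 79.9
```

Past the crust, the pull force has dropped to the pin's weight. I'll lift it clear, then carry it to the tray.

Request:
carry_out(
  xyz=[
    [0,0,-0.3],
    [0,0,-0.8],
    [0,0,-1.5],
    [0,0,-2.4],
    [0,0,-3.4],
    [0,0,-4.5],
    [0,0,-5.6],
    [0,0,-6.7],
    [0,0,-7.8],
    [0,0,-8.6],
    [0,0,-9],
    [0,0,-9],
  ],
  angular=[
    [0,0,0],
    [0,0,0],
    [0,0,0],
    [0,0,0],
    [0,0,0],
    [0,0,0],
    [0,0,0],
    [0,0,0],
    [0,0,0],
    [0,0,0],
    [0,0,0],
    [0,0,0],
  ],
  claw=[0,0,0,0,0,0,0,0,0,0,0,0],
)

```text
clock: 11.75
position: [0.608, 0.0507, 0.1961]
tool_rot: [3.139, 0.001, 1.782]
ft_force: [-1.1, -0.8, -2.4]
width: 0.0117
finger_force: 79.9
```

Request:
carry_out(
  xyz=[
    [0.5,0,0],
    [2,-0.3,0],
    [4.5,-0.6,0],
    [8,-1.1,0],
    [12,-1.7,0],
    [16,-2.2,0],
    [20,-2.8,0],
    [24,-3.3,0],
    [28,-3.9,0],
    [31,-4.3,0],
    [32.6,-4.5,0],
    [33.1,-4.6,0],
  ],
  angular=[
    [0,0,0],
    [0,0,0],
    [0,0,0],
    [0,0,0],
    [0,0,0],
    [0,0,0],
    [0,0,0],
    [0,0,0],
    [0,0,0],
    [0,0,0],
    [0,0,0],
    [0,0,0],
  ],
  claw=[0,0,0,0,0,0,0,0,0,0,0,0],
)

```text
clock: 12.75
position: [0.4895, 0.3684, 0.193]
tool_rot: [-3.139, -0.001, 1.787]
ft_force: [-0.2, -0.3, -2.4]
width: 0.0119
finger_force: 79.9
```

```bash
python3 -c "
from h import *
rel([.492,.366,.071],1.785)
b,_=grab_frame('side')
cv2.imwrite('pics/a3.png',b[160:480,100:420])"
```

```text
t 12.75 pos [0.4895 0.3684 0.193 ] rpy [-3.139e+00 -1.000e-03  1.787e+00] F [-0.2 -0.3 -2.4] w 0.0119 q [0.53 0.28 0.28 1.58 0.   1.89]
shift cm [-0.3   0.22 12.2 ] turn [-0.003 -0.001  0.002]
```

View pics/a3.png

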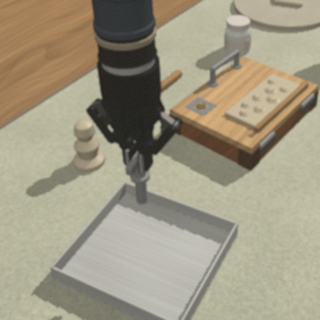

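The pin hangs upright at (141,190) above the tray, and the bore at (200,105) is empty. I'll lower it, and make the last centimetre fine.

Request:
carry_out(
  xyz=[
    [0,0,0.7],
    [0,0,2],
    [0,0,3.8],
    [0,0,5.8],
    [0,0,7.8],
    [0,0,9.5],
    [0,0,10.7],
    [0,0,11.4],
    [0,0,11.7],
    [0,0,11.8],
    [0,0,11.8],
    [0,0,11.8],
  ],
  angular=[
    [0,0,0],
    [0,0,0],
    [0,0,0],
    [0,0,0],
    [0,0,0],
    [0,0,0],
    [0,0,0],
    [0,0,0],
    [0,0,0],
    [0,0,0],
    [0,0,0],
    [0,0,0],
  ],
  claw=[0,0,0,0,0,0,0,0,0,0,0,0],
)

```text
clock: 13.8
position: [0.4938, 0.3651, 0.0778]
tool_rot: [3.139, -0.001, 1.782]
ft_force: [0.2, -0.5, -2.0]
width: 0.0117
finger_force: 79.9
```

Request:
carry_out(
  xyz=[
    [0,0,0.05],
    [0,0,0.1],
    [0,0,0.15],
    [0,0,0.2],
    [0,0,0.25],
    [0,0,0.3],
    [0,0,0.35],
    [0,0,0.4],
    [0,0,0.45],
    [0,0,0.5],
    [0,0,0.5],
    [0,0,0.5],
  ],
  angular=[
    [0,0,0],
    [0,0,0],
    [0,0,0],
    [0,0,0],
    [0,0,0],
    [0,0,0],
    [0,0,0],
    [0,0,0],
    [0,0,0],
    [0,0,0],
    [0,0,0],
    [0,0,0],
  ],
  claw=[0,0,0,0,0,0,0,0,0,0,0,0],
)

```text
clock: 14.8
position: [0.4928, 0.3647, 0.0712]
tool_rot: [-3.141, 0.0, 1.782]
ft_force: [0.3, 0.7, -2.2]
width: 0.0121
finger_force: 79.9
```

```bash
python3 -c "
from h import *
rel([.492,.366,.0685],1.785); print(get_state()['moment'])"
```

```text
t 14.8 pos [0.4928 0.3647 0.0712] rpy [-3.141  0.     1.782] F [ 0.3  0.7 -2.2] w 0.0121 q [ 0.53  0.3   0.06  1.34 -0.    1.89]
shift cm [ 0.15 -0.05  0.27] turn [-0.     0.    -0.003]
[-0.00928666 -0.00057804 -0.00421275]
```

Request:
carry_out(
  xyz=[
    [0,0,0.05],
    [0,0,0.1],
    [0,0,0.15],
    [0,0,0.2],
    [0,0,0.25],
    [0,0,0.3],
    [0,0,0.3],
    [0,0,0.3],
  ],
  angular=[
    [0,0,0],
    [0,0,0],
    [0,0,0],
    [0,0,0],
    [0,0,0],
    [0,0,0],
    [0,0,0],
    [0,0,0],
  ],
  claw=[0,0,0,0,0,0,0,0],
)

```text
clock: 15.47
position: [0.493, 0.3648, 0.0685]
tool_rot: [3.141, -0.0, 1.782]
ft_force: [-0.0, -0.4, 0.5]
width: 0.0118
finger_force: 80.1
```

Request:
carry_out(
  xyz=[
    [0,0,0.05],
    [0,0,0.1],
    [0,0,0.1],
    [0,0,0.1],
    [0,0,0.1],
    [0,0,0.1],
  ],
  angular=[
    [0,0,0],
    [0,0,0],
    [0,0,0],
    [0,0,0],
    [0,0,0],
    [0,0,0],
  ],
  claw=[0,0,0,0,0,0],
  force=20,
)

```text
clock: 15.97
position: [0.4933, 0.365, 0.0684]
tool_rot: [3.14, -0.001, 1.782]
ft_force: [-1.2, 0.2, 5.1]
width: 0.0122
finger_force: 80.7
```

```bash
python3 -c "
from h import *
rel([.492,.366,.0685],1.785); print(get_state()['moment'])
b,d=grab_frame('side')
cv2.imwrite('pics/a4.png',cv2.resize(b[290:420,190:320],(520,520),interpolation=2))"
```

```text
t 15.97 pos [0.4933 0.365  0.0684] rpy [ 3.140e+00 -1.000e-03  1.782e+00] F [-1.2  0.2  5.1] w 0.0122 q [0.53 0.3  0.06 1.33 0.   1.89]
shift cm [ 0.12 -0.11 -0.01] turn [ 0.001 -0.001 -0.003]
[-0.17810455  0.32999692 -0.02404674]
```

View pics/a4.png

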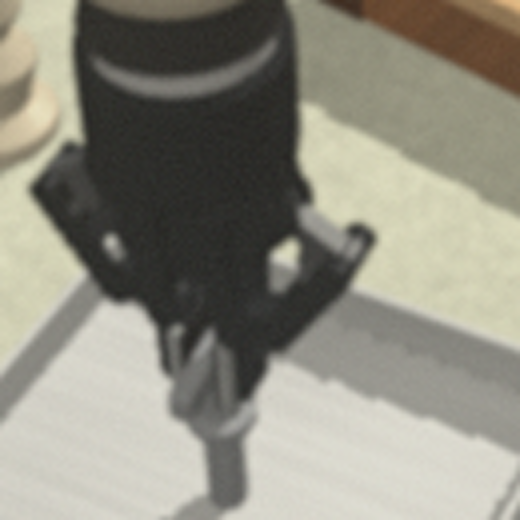

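The pin's foot at (228,500) is on the tray floor with the collar at (228,420). I'll check that line against a projected vertical before releasing.

```bash
python3 -c "
from h import *
c=calibration('side')
rv=cv2.Rodrigues(np.array(c['R']))[0]
p=np.array([[.4933,.365,z] for z in (.004,.05,.056,.0865,.0935)])
q=cv2.projectPoints(p,rv,np.array(c['t'],float),np.array(c['K']),np.array(c['dist_coeffs'],float))[0].reshape(-1,2)
print(np.round(q,1),np.round((q-[190,290])*4))
b,d=grab_frame('side');P=cloud('side',d);
m=(np.abs(P[...,0]-.4933)<.04)&(np.abs(P[...,1]-.365)<.04)
for z0 in np.arange(.008,.06,.006):
    s=P[m&(P[...,2]>=z0)&(P[...,2]<z0+.006)]
    print(round(z0,3),len(s),np.round(s.mean(0),4) if len(s) else '', np.round(np.ptp(s,0),3) if len(s) else '')
"
```

```text
[[246.3 413.2]
 [244.4 393.6]
 [244.1 391. ]
 [242.8 377.3]
 [242.5 374. ]] [[225. 493.]
 [218. 415.]
 [217. 404.]
 [211. 349.]
 [210. 336.]]
0.008 24 [0.4893 0.3683 0.0112] [0.014 0.009 0.006]
0.014 20 [0.4885 0.368  0.0172] [0.012 0.01  0.006]
0.02 31 [0.4883 0.3684 0.0231] [0.012 0.011 0.006]
0.026 25 [0.4883 0.3669 0.0292] [0.014 0.015 0.006]
0.032 28 [0.4889 0.3685 0.0349] [0.013 0.01  0.006]
0.038 10 [0.4884 0.3689 0.0396] [0.009 0.009 0.003]
0.044 13 [0.4847 0.3707 0.0489] [0.021 0.016 0.002]
0.05 98 [0.4865 0.3693 0.0535] [0.02  0.026 0.006]
0.056 17 [0.4878 0.3698 0.0589] [0.013 0.009 0.006]
```

The shank is vertical to within about 1–2°, so it will stand. I'll release slowly.

Request:
carry_out(
  xyz=[
    [0,0,0],
    [0,0,0],
    [0,0,0],
    [0,0,0],
    [0,0,0],
    [0,0,0],
    [0,0,0],
    [0,0,0],
    [0,0,0],
    [0,0,0],
    [0,0,0],
    [0,0,0],
  ],
  angular=[
    [0,0,0],
    [0,0,0],
    [0,0,0],
    [0,0,0],
    [0,0,0],
    [0,0,0],
    [0,0,0],
    [0,0,0],
    [0,0,0],
    [0,0,0],
    [0,0,0],
    [0,0,0],
  ],
  claw=[1.1,1.2,1.25,1.3,1.35,1.4,1.5,1.6,1.8,2,2.3,2.6],
  force=20,
)

```text
clock: 17.07
position: [0.4925, 0.3645, 0.0665]
tool_rot: [-3.14, 0.0, 1.782]
ft_force: [-0.2, -0.1, 0.8]
width: 0.026
finger_force: 0.0
```

Request:
carry_out(
  xyz=[
    [0,0,0],
    [0,0,0],
    [0,0,0],
    [0,0,0],
    [0,0,0],
    [0,0,0],
    [0,0,0],
  ],
  angular=[
    [0,0,0],
    [0,0,0],
    [0,0,0],
    [0,0,0],
    [0,0,0],
    [0,0,0],
    [0,0,0],
  ],
  claw=[3,3.5,4,4.5,5,5.5,5.5],
)

```text
clock: 17.65
position: [0.4929, 0.3647, 0.0674]
tool_rot: [3.141, -0.0, 1.782]
ft_force: [0.2, 0.0, 0.1]
width: 0.0551
finger_force: 0.0
```

```bash
python3 -c "
from h import *
rel([.492,.366,.2],1.785)
b,d=grab_frame('side')
cv2.imwrite('pics/a5.png',cv2.resize(b[290:440,170:320],(520,520),interpolation=2))"
```

```text
t 17.65 pos [0.4929 0.3647 0.0674] rpy [ 3.141 -0.     1.782] F [0.2 0.  0.1] w 0.0551 q [ 0.53  0.3   0.06  1.33 -0.    1.89]
shift cm [  0.14  -0.06 -13.26] turn [ 0.    -0.    -0.003]
```

View pics/a5.png

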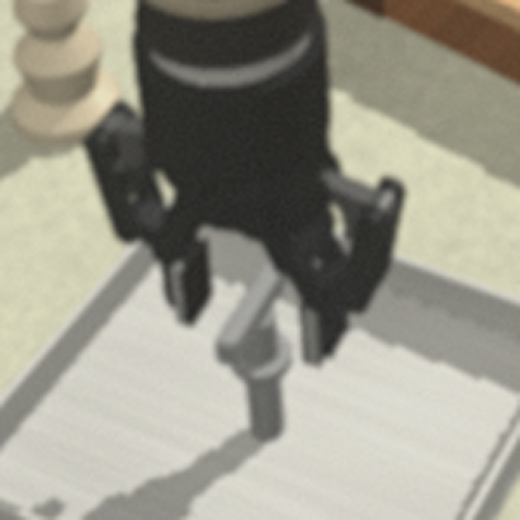

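The pin stands freely, foot at (265,435) and crossbar at (250,310), with the fingers clear on both sides. I'll go up and over to the handle.

Request:
carry_out(
  xyz=[
    [0,0,-0.3],
    [0,0,-1],
    [0,0,-2],
    [0,0,-3.5],
    [0,0,-5.5],
    [0,0,-8],
    [0,0,-10.5],
    [0,0,-12.3],
    [0,0,-13.3],
  ],
  angular=[
    [0,0,0],
    [0,0,0],
    [0,0,0],
    [0,0,0],
    [0,0,0],
    [0,0,0],
    [0,0,0],
    [0,0,0],
    [0,0,0],
  ],
  claw=[5.5,5.5,5.5,5.5,5.5,5.5,5.5,5.5,5.5],
)

```text
clock: 18.45
position: [0.4943, 0.3655, 0.2053]
tool_rot: [3.135, -0.002, 1.782]
ft_force: [-0.6, 0.6, 0.2]
width: 0.055
finger_force: 0.0
```

Request:
carry_out(
  xyz=[
    [-1.5,0.1,0],
    [-4.5,0.4,0],
    [-8.5,0.7,0],
    [-12.5,1,0],
    [-16.5,1.3,0],
    [-20.5,1.6,0],
    [-24.5,1.9,0],
    [-28.5,2.2,0],
    [-32.5,2.5,0],
    [-36.5,2.9,0],
    [-40,3.2,0],
    [-43,3.4,0],
  ],
  angular=[
    [0,0,0],
    [0,0,0.02],
    [0,0,0.05],
    [0,0,0.08],
    [0,0,0.11],
    [0,0,0.14],
    [0,0,0.17],
    [0,0,0.2],
    [0,0,0.23],
    [0,0,0.25],
    [0,0,0.27],
    [0,0,0.276],
  ],
  claw=[5.5,5.5,5.5,5.5,5.5,5.5,5.5,5.5,5.5,5.5,5.5,5.5],
)

```text
clock: 19.45
position: [0.6156, -0.0522, 0.1989]
tool_rot: [-3.139, 0.001, 1.503]
ft_force: [-0.7, -0.3, 0.2]
width: 0.0548
finger_force: 0.0
```

Request:
carry_out(
  xyz=[
    [-1.5,0.1,0],
    [-2.5,0.1,0],
    [-3,0.1,0],
    [-3,0.1,0],
  ],
  angular=[
    [0,0,0],
    [0,0,0],
    [0,0,0],
    [0,0,0],
  ],
  claw=[5.5,5.5,5.5,5.5],
)

```text
clock: 19.78
position: [0.6145, -0.0789, 0.1999]
tool_rot: [-3.14, -0.0, 1.505]
ft_force: [0.1, 0.6, 1.2]
width: 0.0548
finger_force: 0.0
```

```bash
python3 -c "
from h import *
rel([.626,-.0775,.0725],1.506)
b,d=grab_frame('side');P=cloud('side',d)
m=np.hypot(P[...,0]-.4933,P[...,1]-.365)<.05
s=P[m&(P[...,2]>.02)];print('pin',len(s),s.mean(0),s[:,2].max())
cv2.imwrite('pics/a6.png',cv2.resize(b[140:320,230:430],(600,540),interpolation=2))"
```

```text
t 19.78 pos [ 0.6145 -0.0789  0.1999] rpy [-3.14  -0.     1.505] F [0.1 0.6 1.2] w 0.0548 q [-0.24  0.3   0.32  1.59  0.    1.4 ]
shift cm [ 0.22  1.15 12.74] turn [-0.001 -0.    -0.001]
pin 629 [0.48874299 0.36720276 0.06997858] 0.09433902418503355
```

View pics/a6.png

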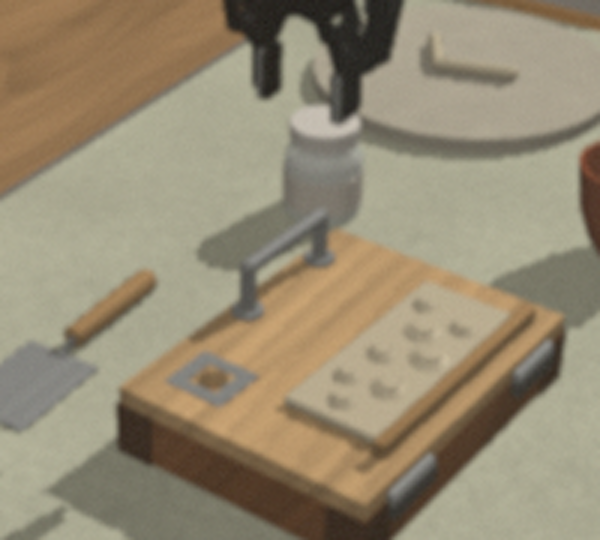

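The handle bar runs (248,265) to (322,215) with the fingers above it, and the pin still stands in the tray. I'll descend over the bar and grip lightly.

Request:
carry_out(
  xyz=[
    [0.1,0.5,1],
    [0.2,1,3],
    [0.2,1.2,6],
    [0.2,1.2,9],
    [0.2,1.2,11],
    [0.2,1.2,12.3],
    [0.2,1.2,12.6],
    [0.2,1.2,12.6],
    [0.2,1.2,12.6],
    [0.2,1.2,12.6],
    [0.2,1.2,12.6],
    [0.2,1.2,12.6],
  ],
  angular=[
    [0,0,0],
    [0,0,0],
    [0,0,0],
    [0,0,0],
    [0,0,0],
    [0,0,0],
    [0,0,0],
    [0,0,0],
    [0,0,0],
    [0,0,0],
    [0,0,0],
    [0,0,0],
  ],
  claw=[5.5,5.5,5.5,5.5,5.5,5.5,5.5,5,4,3,2,1],
  force=40,
)

```text
clock: 20.83
position: [0.6278, -0.0777, 0.0764]
tool_rot: [3.14, 0.001, 1.506]
ft_force: [0.2, 0.6, 4.7]
width: 0.0109
finger_force: 27.5
```

Request:
carry_out(
  xyz=[
    [0,0,0],
    [0,0,0],
    [0,0,0],
    [0,0,0],
  ],
  angular=[
    [0,0,0],
    [0,0,0],
    [0,0,0],
    [0,0,0],
  ],
  claw=[0.5,0,0,0],
)

```text
clock: 21.17
position: [0.6278, -0.0777, 0.0764]
tool_rot: [3.14, 0.0, 1.506]
ft_force: [-2.0, 0.1, 6.3]
width: 0.0106
finger_force: 39.1
```

```bash
cat > arc.py <<'E'
from h import *
s=get_state(); A=R.from_euler('xyz',s["tool_rot"])
g=s["position"]+A.apply([0,0,-.019]); print(np.round(s["position"],4),np.round(g,4),s["ft_force"],s["width"])
psi=-.066; e=np.array([np.cos(psi),np.sin(psi),0]); n=np.array([-np.sin(psi),np.cos(psi),0])
C=g-.185*e-np.array([0,0,.052])   # hinge point in line with the grip
for deg in range(5,46,5):
    t=np.radians(deg); Q=R.from_rotvec(-t*n)      # board turn
    T=R.from_rotvec(-.5*t*n)*A                     # tool turns half as far
    gp=C+Q.apply(g-C); tcp=gp+T.apply([0,0,.019])
    print(deg,np.round(A.inv().apply(tcp-s["position"])*100,2),np.round((A.inv()*T).as_rotvec(),3))
E
python3 arc.py
```

```text
[ 0.6278 -0.0777  0.0764] [ 0.6278 -0.0777  0.0954] [-2.03296501  0.13710131  6.31607311] 0.010620580133755421
5 [-0.   -0.44 -1.6 ] [-0.044 -0.     0.   ]
10 [-0.   -1.01 -3.14] [-0.087 -0.     0.   ]
15 [-0.   -1.72 -4.63] [-0.131 -0.     0.   ]
20 [-0.   -2.55 -6.05] [-0.175 -0.     0.   ]
25 [ 0.   -3.51 -7.38] [-0.218 -0.     0.   ]
30 [ 0.   -4.57 -8.63] [-0.262 -0.     0.   ]
35 [ 0.   -5.74 -9.77] [-0.305 -0.     0.   ]
40 [  0.   -7.  -10.8] [-0.349 -0.     0.   ]
45 [  0.    -8.35 -11.72] [-0.393 -0.     0.   ]
```

Request:
carry_out(
  xyz=[
    [0,-0.05,-0.3],
    [0,-0.1,-0.6],
    [0,-0.25,-1.1],
    [0,-0.44,-1.6],
    [0,-0.62,-2.1],
    [0,-0.81,-2.6],
    [0,-1.01,-3.14],
    [0,-1.24,-3.65],
    [0,-1.48,-4.15],
    [0,-1.72,-4.63],
    [0,-2.13,-5.35],
    [0,-2.55,-6.05],
  ],
  angular=[
    [-0.005,0,0],
    [-0.015,0,0],
    [-0.03,0,0],
    [-0.044,0,0],
    [-0.058,0,0],
    [-0.072,0,0],
    [-0.087,0,0],
    [-0.102,0,0],
    [-0.117,0,0],
    [-0.131,0,0],
    [-0.153,0,0],
    [-0.175,0,0],
  ],
  claw=[0,0,0,0,0,0,0,0,0,0,0,0],
)

```text
clock: 22.17
position: [0.6041, -0.0761, 0.134]
tool_rot: [2.961, -0.0, 1.506]
ft_force: [6.8, -0.6, -9.2]
width: 0.0107
finger_force: 39.0
```

```bash
cat > ang.py <<'E'
from h import *
s=get_state(); A=R.from_euler('xyz',s["tool_rot"]); g=s["position"]+A.apply([0,0,-.019])
e=np.array([np.cos(-.066),np.sin(-.066)]); c=np.array([.542,-.032])
r=(g[:2]-c)@e+.1; z=g[2]-.0405
print(s["clock"],"F",np.round(s["ft_force"],1),"w",s["width"],"rad mm",np.hypot(r,z)*1000,"angle",np.degrees(np.arctan2(z,r)-np.arctan2(.052,.185)),"tool",s["tool_rot"],np.round(g,4))
b,d=grab_frame('side');P=cloud('side',d).reshape(-1,3)
dx=P[:,:2]-c; u=dx@e+.1; v=dx@np.array([-e[1],e[0]])
m=(u>.02)&(u<.2)&(v>0.02)&(v<.12)&(P[:,2]>.05)&(P[:,2]<.25)
Q=np.c_[u[m],P[m,2]]
best=None;rng=np.random.default_rng(0)
for _ in range(300):
    i,j=rng.choice(len(Q),2,False); a=np.arctan2(Q[j,1]-Q[i,1],Q[j,0]-Q[i,0])
    k=np.abs((Q-Q[i])@[-np.sin(a),np.cos(a)])<.003
    if best is None or k.sum()>best.sum(): best=k
p=np.polyfit(Q[best,0],Q[best,1],1); print("camera angle",np.degrees(np.arctan(p[0])),best.sum(),len(Q),p)
E
python3 ang.py
```

```text
22.1667 F [ 6.8 -0.6 -9.2] w 0.010741468626935376 rad mm 196.62561019341436 angle 19.106691800110088 tool [ 2.96137716e+00 -2.06129014e-04  1.50589634e+00] [ 0.6007 -0.0759  0.1527]
camera angle 18.820927911527107 2278 3250 [0.34083541 0.0532571 ]
```

```bash
python3 - <<'E'
from h import *
s=get_state(); A=R.from_euler('xyz',s["tool_rot"])
g=s["position"]+A.apply([0,0,-.019])
psi=-.066; e=np.array([np.cos(psi),np.sin(psi),0]); n=np.array([-np.sin(psi),np.cos(psi),0])
a=np.radians(19)
C=g-R.from_rotvec(-a*n).apply(.187*e+np.array([0,0,.055]))
for deg in np.arange(2,23,2):
    t=np.radians(deg); Q=R.from_rotvec(-t*n); T=R.from_rotvec(-.5*t*n)*A
    tcp=C+Q.apply(g-C)+T.apply([0,0,.019])
    print(deg,np.round(A.inv().apply(tcp-s["position"])*100,2),np.round((A.inv()*T).as_rotvec(),3))
E
```

```text
2 [ 0.   -0.27 -0.61] [-0.017 -0.     0.   ]
4 [ 0.   -0.55 -1.21] [-0.035 -0.     0.   ]
6 [ 0.   -0.86 -1.8 ] [-0.052 -0.     0.   ]
8 [ 0.   -1.19 -2.38] [-0.07 -0.    0.  ]
10 [ 0.   -1.53 -2.95] [-0.087 -0.     0.   ]
12 [ 0.  -1.9 -3.5] [-0.105 -0.     0.   ]
14 [ 0.   -2.29 -4.04] [-0.122 -0.     0.   ]
16 [ 0.   -2.69 -4.57] [-0.14 -0.    0.  ]
18 [ 0.   -3.12 -5.08] [-0.157 -0.     0.   ]
20 [ 0.   -3.56 -5.57] [-0.175 -0.     0.   ]
22 [ 0.   -4.01 -6.05] [-0.192 -0.     0.   ]
```

Request:
carry_out(
  xyz=[
    [0,-0.27,-0.61],
    [0,-0.55,-1.21],
    [0,-0.86,-1.8],
    [0,-1.19,-2.38],
    [0,-1.53,-2.95],
    [0,-1.9,-3.5],
    [0,-2.29,-4.04],
    [0,-2.69,-4.57],
    [0,-3.12,-5.08],
    [0,-3.56,-5.57],
    [0,-3.78,-5.8],
    [0,-3.78,-5.8],
  ],
  angular=[
    [-0.017,0,0],
    [-0.035,0,0],
    [-0.052,0,0],
    [-0.07,0,0],
    [-0.087,0,0],
    [-0.105,0,0],
    [-0.122,0,0],
    [-0.14,0,0],
    [-0.157,0,0],
    [-0.175,0,0],
    [-0.184,0,0],
    [-0.184,0,0],
  ],
  claw=[0,0,0,0,0,0,0,0,0,0,0,0],
)

```text
clock: 23.22
position: [0.5558, -0.073, 0.1862]
tool_rot: [2.778, 0.0, 1.506]
ft_force: [4.5, -0.1, -2.0]
width: 0.0102
finger_force: 40.0
```

```bash
python3 ang.py
```

```text
23.2167 F [ 4.5 -0.1 -2. ] w 0.010210800140742275 rad mm 196.84598687621772 angle 40.44111496894652 tool [2.77782753e+00 3.27303165e-04 1.50571798e+00] [ 0.549  -0.0725  0.204 ]
camera angle 40.1243850660437 2446 3281 [0.84280584 0.05575843]
```

Request:
carry_out(
  xyz=[
    [0,0,0],
    [0,0,0],
    [0,0,0],
    [0,0,0],
    [0,0,0],
    [0,0,0],
    [0,0,0],
    [0,0,0],
    [0,0,0],
    [0,0,0],
    [0,0,0],
    [0,0,0],
  ],
  angular=[
    [0,0,0],
    [0,0,0],
    [0,0,0],
    [0,0,0],
    [0,0,0],
    [0,0,0],
    [0,0,0],
    [0,0,0],
    [0,0,0],
    [0,0,0],
    [0,0,0],
    [0,0,0],
  ],
  claw=[1,1.2,1.4,1.7,2,2.4,2.8,3.2,3.6,4,4,4],
)

```text
clock: 24.27
position: [0.5547, -0.0727, 0.1854]
tool_rot: [2.783, -0.0, 1.506]
ft_force: [0.0, -0.7, -0.4]
width: 0.0397
finger_force: 0.0
```

Request:
carry_out(
  xyz=[
    [0,0,-0.4],
    [0,0,-1],
    [0,0,-2],
    [0,0,-3.5],
    [0,0,-5],
    [0,0,-6.5],
    [0,0,-8],
    [0,0,-9],
    [0,0,-9.6],
    [0,0,-10],
    [0,0,-10],
    [0,0,-10],
  ],
  angular=[
    [0,0,0],
    [0,0,0],
    [0,0,0],
    [0,0,0],
    [0,0,0],
    [0,0,0],
    [0,0,0],
    [0,0,0],
    [0,0,0],
    [0,0,0],
    [0,0,0],
    [0,0,0],
  ],
  claw=[4,4,4,4,4,4,4,4,4,4,4,4],
)

```text
clock: 25.27
position: [0.5195, -0.0704, 0.2785]
tool_rot: [2.783, -0.0, 1.506]
ft_force: [-0.8, 0.0, -0.5]
width: 0.0399
finger_force: 0.0
```

```bash
python3 ang.py; python3 -c "
from h import *
b,d=grab_frame('side');cv2.imwrite('pics/a7.png',b)"
```

```text
25.2667 F [-0.8  0.  -0.5] w 0.03986376122905845 rad mm 266.13673452750487 angle 58.28867822166115 tool [ 2.78322614e+00 -1.75062137e-04  1.50578602e+00] [ 0.5128 -0.0699  0.2963]
camera angle 40.28969376034569 2462 3296 [0.84775247 0.0553    ]
```

View pics/a7.png

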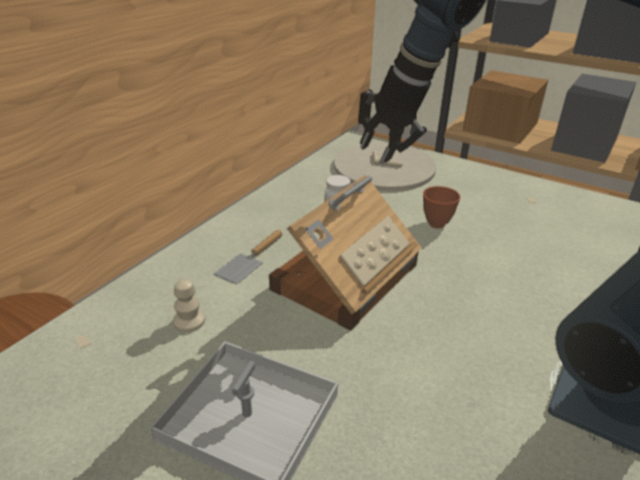

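The board holds at about 40° (handle at (350,190)) and the gripper is clear of it. The pin stands in the tray at (245,390). The pot, jar, figure and spatula haven't moved.

```bash
python3 -c "
from bench import *
print(close_job())"
```

```text
the job is handed in; nothing more can be done
None
```

The pin was twisted loose and set standing in the tray, the board stays up by itself at about 40° (40.3° by camera), the pot, jar, figure and spatula were left where they were, and the job was handed in at about 25 s.

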